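Eject the charged terminal battery and stop it on its slide

ROBOT

A 6-joint arm with a two-finger parallel gripper is mounted at the origin on the work surface. World frame = base frame: x ahead of the robot, y to its left, z up, the work surface at z = 0. Lengths are in m, angles in rad, forces in N, time in s.
With the tool pointing down it reaches from about 0.375 to 0.975 m from the base axis. Payload 3.8 kg.
Tool frame: the origin (TCP) lies on the centre line of the jaws, within the pads' length; the fingertips stand 8 mm ahead of it and the grasp point (between the pads) lies 11 mm behind it; z points along the fingers, y is the direction in which the jaws open and shut (so a half turn about z gives the same grasp; the last joint's range is limited). The gripper opens to 85 mm and grips with 20 to 120 N. Pads are 22 mm wide; open, the fingers measure 114 mm over their backs; the gripper's body (76 mm by 85 mm) begins 54 mm behind the grasp point. The pads swing forward as they close: fully open they stand 13 mm farther back than shut.
Start: joints at [-1.301, 0.264, 1.604, -0, 1.274, -0.037], TCP at [0.204, -0.643, 0.239] pointing down, gripper open.
Joint ranges: [-2.63, 2.63], [-0.94, 2.18], [0.31, 2.57], [-1.31, 4.45], [0, 2.66], [-2.55, 2.55]. Speed limits (rad/s): [2.57, 2.57, 3.14, 3.14, 3.14, 3.14].

INTERFACE

Orientations are given as a rotation vector (axis times angle).
In Python, from workcell import bot gives the robot as it stands.
- The arm moves only by the tool arm_command, never from a script. Its arguments are lists of equal length, an entry for each row: "slide": the shift along the tool's x, y, z in m, a list of three; "angular": the turn, a rotation vector about the tool's x, y, z in degrees, a list of three; "hand": the finger opening in m, from 0 to 0.0854. A call has exactly 8 rows; each row shifts and turns the pose as measured when the row begins, along the tool's axes as they then stand; what a row does not reach is not made up. A row lasts 1/10 s, in which the tool goes at most 50 mm and 8.59 degrees, less where a joint would pass 70% of its speed; a pose out of reach is approached as far as the arm can. A call is refused whole if a number of a shift passes 0.05 or a number of a turn 8.59, either way. A call with a gripper value outside its range is refused whole. The fingers move at their own pace and stop on an object; "squeeze" is the grip in N (left out, the last holds). Time passes only in rows, so rows that do not move let the fingers close, or fill a call up. It gives the time, the measured TCP pose, the force and the opening at its end, in the units of the state.
- bot.read_state(): the state, without advancing time (a new reading comes with each control period).
- bot.read_camera(name): name is "scene" or "top" or "wrist"; returns the picture (384x512x3 uint8, red, green, blue); there is no depth.
- bot.get_calibration(name): a dict with "fx", "fy", "cx", "cy" (pixels), "k1" (the pictures are not rectified: a ray, as slopes to the right and down, at radius r is drawn at 1 + k1 r^2 times it, then the intrinsics apply), "R" (3x3) and "t" (3): a world point X has camera coordinates R X + t. Camera axes: x right, y down, z forward; pixel columns grow to the right and rows downward; lengths in m; the calibration is good to about 2 mm. A picture is of the moment at which its call begins: read the wrist's pose just before it. get_calibration takes no time and is no camera call; for the wrist camera it gives the pose at the moment of the call.
- bot.finish_job(): hands the job in, once; it reports no verdict.
The state is a dict: "time": time; "q": joint angles; "joint_vel": joint speeds; "joint_torque": joint torques, N m; "tool_pos": TCP position; "tcp_rot": TCP orientation; "wrist_force": force on the tool from outside, world axes, zero at the start; "torque": the same for the moment, N m; "width": opening from 0.0 (shut) to 1.0 (fully open).
Only numpy, scipy, OpenCV 4.12 (cv2) and the standard library are available. Lean on these libraries where they do the work, as an engineer would, in place of code of your own. Each camera call takes 0.05 s, during which the arm holds its last target.

TASK

Take the charged terminal battery off charge, in the charger whose lamp bar is green: press that charger's orange eject key with one finger and, with the other finger waiting in front of the battery, stop it as it pops out, before it slides away down the bed. Only touch it, do not lift it; finish while still holding it there, just popped out, with your finger. Leave the charger with the amber lamp and the other things on the bench alone.

Things in the scene. Friction and masses are not known exactly. Their poses are not given: they have to be found in the camera images.
- dock_ready: Grey desk charger with a GREEN lamp bar on its hood; 152 mm long, 110 wide, 108 high at the back; fixed. Origin at bench level under the bed's middle line. x level, from open front to hooded back; y left seen from the front; z up. Its slide bed climbs 20 deg towards +x: 'down the bed' is (-0.940, 0, -0.342), 'square to the bed' (-0.342, 0, 0.940) in this frame.
- lip_ready (a point): Front end of that bed's middle line, 15 mm above the bench, 50 mm down the bed from the seated battery; no wall there. The bed is slick, 57 mm wide (y -28.5 to +28.5) between curbs 9 mm high; the right shoulder with the key spans y -28.5 to -70, the left curb ends at y +40.
- lamp_ready (a point): Middle of the top of the green lamp bar (56 x 14 x 14 mm, across the back edge of the hood, seen from above and behind; its top 40 mm square above the bed). The hood covers the rear 35 mm of the battery; its roof stands 34 mm square above the bed and starts 45 mm up the bed from the seated battery's front.
- seat_ready (a point): Fixed on dock_ready, at (-34, 0, 43) mm in its frame: where the middle of the battery's front face is while the battery is seated, 12 mm square above the bed.
- key_ready_top (a point): Middle of the top of the green-lamp charger's orange eject key; moves with it. Cap 26 mm along the bed x 24 wide, top parallel to the bed, at rest 16 mm above the bed and 7 above the shoulder around it, at (-58, -50, 39) mm in the dock's frame: 50 mm right of the bed's middle line, 24 mm farther down the bed than the seated battery's front.
- key_ready (a joint): Travel of that key, which slides square to the bed (pressing straight down works): 0 up, 0.006 m fully down. Sprung: 1.6 N to start, 4 N fully down; comes back up by itself. At about 4 mm its catch lets go of the battery, which pops at once.
- battery_ready: Battery in the green-lamp charger: black, 80 mm along the bed x 44 wide x 24 thick, 140 to 240 g, paper label with a blue stripe; loose between rails. Origin mid underside; x up the bed, z square to it. Once let go, a sprung plunger (4 N, 2 N after 20 mm) drives it down the bed; it then slides on by its weight: 45 mm out after 0.2 s, off the front within half a second.
- nose_ready (a point): Middle of battery_ready's front face (44 x 24 mm, square to the bed; its top edge leans 4 mm farther forward). Its distance from seat_ready is how far the battery is out. A finger over the bed in front stops it: a tip as low as the pressed key top clears the bed by 10 mm and overlaps the face by 14 mm.
- dock_charging: The same charger with an AMBER (yellow-orange) lamp bar, fixed to the bench, its frame and sizes like dock_ready: leave alone.
- battery_charging: The battery still charging in the amber-lamp charger, like battery_ready: leave alone.
- key_charging (a joint): The orange key of the amber-lamp charger, like key_ready: leave it up (0).
- terminal: Handheld terminal lying on the bench: black, 155 x 74 x 20 mm, origin at the middle of its underside, x along its length. Leave alone.
- tape_dispenser: Pink desk tape dispenser, 165 x 66 mm, 110 mm high, origin at the middle of its underside, x along its length towards the roll. Leave alone.
- label_roll: White roll of labels standing on its flat side, 96 mm across, 58 mm high, origin at the middle of its underside. Leave alone.
There are look-alikes about, which are no part of the job. What is shaped like the battery_ready but brown or pink is not meant.

How it is judged:
By the outcome, as a careful person would: the job done as asked, in the order asked, and still so for the second after the job is handed in, while the arm keeps its last pose, push and grip.
It also fails if it takes over 32 s, if anything falls off the work surface, if the arm or the gripper's body presses on something with over 40 N, if the wrist force passes 120 N, or if a joint passes its speed limit or range.

## Working session

There is one attempt and no reset: what is moved stays moved. The work goes in short steps, Python scripts to look and compute and a tool call to move; the robot and the scene stay as the last step left them, time stands still between calls to the robot, and variables do not carry over. Pictures are saved under pics/ and viewed, and the job is handed in when it is done.

Besides the shell and the picture viewer there is one more tool, called after ">>>" in YAML: its name, and indented under it one key for each argument. arm_command: Moves the arm, as the interface text tells. Its arguments: {"type":"object","properties":{"slide":{"type":"array","items":{"type":"array","items":{"type":"number"}}},"angular":{"type":"array","items":{"type":"array","items":{"type":"number"}}},"hand":{"type":"array","items":{"type":"number"}},"squeeze":{"type":"number"}},"required":["slide","angular","hand"]}

```bash
ls; mkdir -p pics
python3 - <<'E'
from workcell import bot
import cv2
s=bot.read_state();print({k:(v if not hasattr(v,'round') else v) for k,v in s.items()})
for n in("scene","top","wrist"):
    c=bot.get_calibration(n);print(n,c)
    im=bot.read_camera(n);cv2.imwrite(f"pics/{n}0.png",im[:,:,::-1])
E
```

```text
pics
{'time': 0.0, 'q': array([-1.30087191e+00,  2.64768447e-01,  1.60539200e+00,  2.81126544e-05,
        1.27368071e+00, -3.69344474e-02]), 'joint_vel': array([-0.00014048, -0.00026232, -0.00020578, -0.00046471, -0.00046416,
       -0.00066354]), 'joint_torque': array([ 2.16963730e-03, -5.15107048e+01, -3.67315757e+01, -1.78610594e-04,
        1.29681540e-02, -1.81551866e-05]), 'tool_pos': array([ 0.20368822, -0.64278354,  0.23794197]), 'tcp_rot': array([-3.10247950e+00, -4.79769254e-01,  3.68339077e-04]), 'wrist_force': array([ 0.29480338,  1.10910151, -1.09356661]), 'torque': array([ 0.01615999,  0.02391889, -0.03750244]), 'width': 0.9998310566296488}
scene {'fx': 390.17774466265894, 'fy': 390.17774466265894, 'cx': 250.72705449699706, 'cy': 190.26005506011938, 'k1': -0.041174598804655065, 'R': array([[ 0.82132964,  0.57045208,  0.00143274],
       [ 0.40102689, -0.57560355, -0.71264156],
       [-0.40570317,  0.5858882 , -0.70152687]]), 't': array([-0.51815506, -0.17051984,  1.29845291])}
top {'fx': 428.0537490496308, 'fy': 428.0537490496308, 'cx': 254.57685933267814, 'cy': 194.96607173013254, 'k1': -0.11942162854278879, 'R': array([[ 0.01684762, -0.99983124, -0.00732491],
       [-0.99842739, -0.01643129, -0.05359809],
       [ 0.05346869,  0.00821639, -0.99853572]]), 't': array([0.00636208, 0.61031508, 1.21968251])}
wrist {'fx': 326.3509429403595, 'fy': 326.3509429403595, 'cx': 259.3185856880704, 'cy': 195.11251892920347, 'k1': -0.09427521962305506, 'R': array([[ 0.30245299, -0.95316329, -0.00139295],
       [-0.91169452, -0.28972009,  0.29133378],
       [-0.27809223, -0.08684482, -0.95662045]]), 't': array([-0.67323849, -0.03915538,  0.37952613])}
```

View pics/scene0.png

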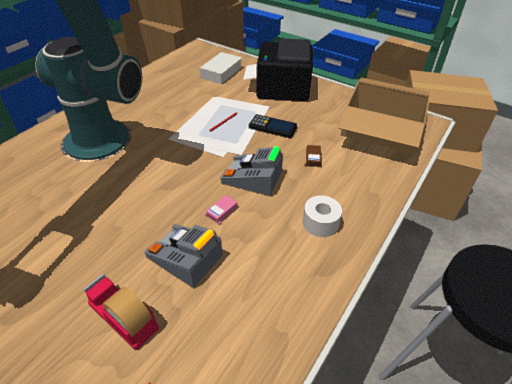

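View pics/top0.png

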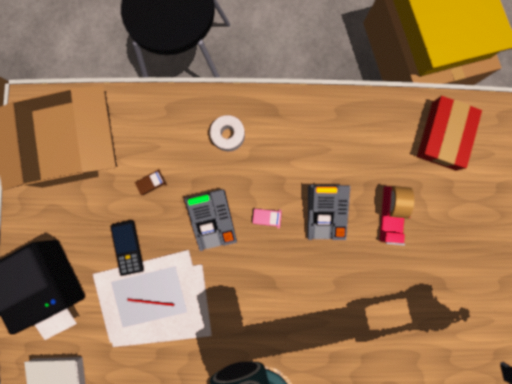

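View pics/wrist0.png

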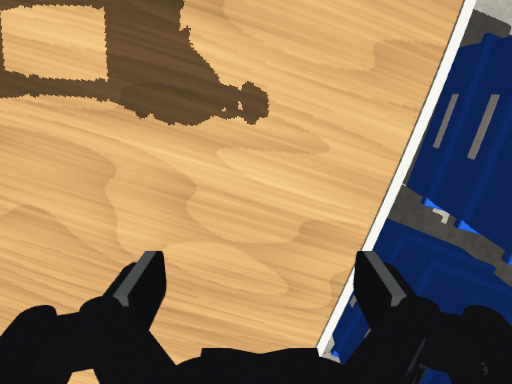

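Top view: the candidates are the green-lamp charger (top ≈(210,218)) and the amber-lamp charger (≈(328,212)). Brown (150,182) and pink (266,217) blocks are look-alikes. Only the green-lamp charger fits. I'll confirm it in an enlarged crop and measure it.

```bash
cat > h.py <<'E'
import numpy as np,cv2
from workcell import bot
def und(c,uv):
    K=np.array([[c['fx'],0,c['cx']],[0,c['fy'],c['cy']],[0,0,1]])
    return cv2.undistortPoints(np.array([[uv]],float),K,np.array([c['k1'],0,0,0,0.]))[0,0]
def ray(c,uv):
    x=und(c,uv); R=np.array(c['R']);t=np.array(c['t'])
    d=R.T@np.array([x[0],x[1],1]);return -R.T@t,d/np.linalg.norm(d)
def onz(c,uv,z):
    o,d=ray(c,uv);return o+d*(z-o[2])/d[2]
def tri(rs):
    A=np.zeros((3,3));b=np.zeros(3)
    for o,d in rs:
        P=np.eye(3)-np.outer(d,d);A+=P;b+=P@o
    X=np.linalg.solve(A,b);return X,[np.linalg.norm((np.eye(3)-np.outer(d,d))@(X-o)) for o,d in rs]
def proj(c,X):
    R=np.array(c['R']);p=R@X+np.array(c['t']);x=p[:2]/p[2];x=x*(1+c['k1']*(x@x))
    return np.array([c['fx']*x[0]+c['cx'],c['fy']*x[1]+c['cy']])
E
python3 - <<'E'
from h import *
im={n:cv2.imread(f'pics/{n}0.png') for n in('scene','top')}
c={n:bot.get_calibration(n) for n in im}
a=cv2.resize(im['top'][180:260,170:250],(400,400),interpolation=cv2.INTER_NEAREST)
b=cv2.resize(im['scene'][135:205,212:292],(400,350),interpolation=cv2.INTER_NEAREST)
o=np.zeros((400,800,3),np.uint8);o[:,:400]=a;o[:350,400:]=b;cv2.imwrite('pics/crop1.png',o)
box={'top':(180,260,170,250),'scene':(135,205,212,292)}
res={}
for n in im:
    hsv=cv2.cvtColor(im[n],cv2.COLOR_BGR2HSV)
    y0,y1,x0,x1=box[n]
    for name,lo,hi in(('green',(45,150,100),(85,255,255)),('orange',(3,200,120),(14,255,255)),('white',(0,0,170),(179,40,255)),('blue',(95,80,60),(130,255,255))):
        m=cv2.inRange(hsv,lo,hi)[y0:y1,x0:x1]
        k,l,st,ce=cv2.connectedComponentsWithStats(m)
        for i in range(1,k):
            if st[i,4]>8: print(n,name,ce[i]+[x0,y0],st[i])
E
```

```text
scene green [273.88172043 153.2688172 ] [57 12 11 14 93]
scene orange [229.15789474 172.15789474] [13 35  9  6 38]
scene white [229.31204644 143.71552975] [  0   0  41  22 689]
scene white [247.51219512 157.51219512] [32 19  8  8 41]
scene white [236.6 163.4] [21 27  7  5 15]
scene white [231.61538462 166.07692308] [17 28  5  6 13]
scene blue [243.8 157.7] [30 20  5  7 10]
top green [198.08163265 199.27210884] [ 18  14  21  11 147]
top orange [227.625      236.04166667] [53 52 10  9 72]
top white [206.43421053 227.48684211] [31 44 12  8 76]
top white [180.25735294 255.94852941] [  0  71  20   9 136]
```

View pics/crop1.png

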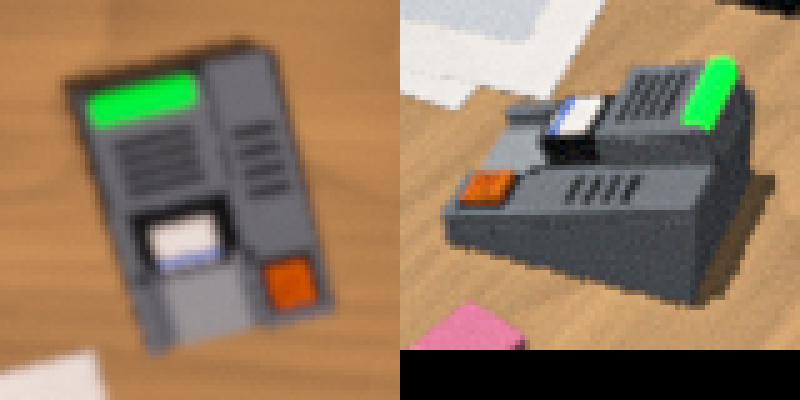

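Run:
```python
from h import *
c={n:bot.get_calibration(n) for n in('scene','top')}
k,e=tri([ray(c['top'],(227.6,236.0)),ray(c['scene'],(229.16,172.16))]);print('key tri',k,e,'top@39',onz(c['top'],(227.6,236.0),.039),onz(c['scene'],(229.16,172.16),.039))
l,e=tri([ray(c['top'],(198.08,199.3)),ray(c['scene'],(273.9,153.27))]);print('lamp tri',l,e)
for zL in(.103,.108):
    L=onz(c['top'],(198.08,199.3),zL);K=onz(c['top'],(227.6,236.0),.039)
    v=(L-K)[:2];d=np.linalg.norm(v);x=np.sqrt(d*d-.05**2)
    yaw=np.arctan2(v[1],v[0])-np.arctan2(.05,x)
    Rz=np.array([[np.cos(yaw),-np.sin(yaw)],[np.sin(yaw),np.cos(yaw)]])
    print(zL,'xL',x-.058,'yaw',np.degrees(yaw),'origin',K[:2]-Rz@[-.058,-.05],'seat',K[:2]+Rz@[.024,.05])
```

```text
key tri [0.49163844 0.09086446 0.03728943] [np.float64(0.00021386672607283752), np.float64(0.0002138667260728168)] top@39 [0.49154764 0.09060933 0.039     ] [0.49300367 0.08951578 0.039     ]
lamp tri [0.59177678 0.16810296 0.10230451] [np.float64(0.0005487937437044214), np.float64(0.0005487937437045008)]
0.103 xL 0.05771822970521847 yaw 14.320435077632679 origin [0.53537821 0.15340169] seat [0.50243467 0.14499198]
0.108 xL 0.05707316296137665 yaw 14.007121072963539 origin [0.53572092 0.15316107] seat [0.50273189 0.14493163]
```

The crop confirms it: green lamp bar, black battery with a blue-striped white label, and an orange key at the front right. Pose: yaw ≈14.2°, key ≈(0.492, 0.090, 0.039). Triangulation agrees to about 2 mm with the stated 39 mm key height. Next I'll move above it.

>>> arm_command:
  slide:
    - [0.028,-0.041,0]
    - [0.028,-0.041,0]
    - [0.028,-0.041,0]
    - [0.028,-0.041,0]
    - [0.028,-0.041,0]
    - [0.028,-0.041,0]
    - [0.028,-0.041,0]
    - [0.028,-0.041,0]
  angular:
    - [0,0,3.6]
    - [0,0,0]
    - [0,0,0]
    - [0,0,0]
    - [0,0,0]
    - [0,0,0]
    - [0,0,0]
    - [0,0,0]
  hand: [0.036,0.036,0.036,0.036,0.036,0.036,0.036,0.036]
  squeeze: 20

```text
time: 0.95
tool_pos: [0.3381, -0.2689, 0.2334]
tcp_rot: [-3.114, -0.36, 0.002]
wrist_force: [1.4, 0.1, 1.0]
width: 0.42
```

```bash
cat >> h.py <<'E'
from scipy.spatial.transform import Rotation as Ro
def togo(T,yaw):
    s=bot.read_state();R=Ro.from_rotvec(s['tcp_rot']).as_matrix()
    y=np.radians(yaw);X=np.array([np.cos(y),np.sin(y),0]);Z=np.array([0,0,-1.]);Y=np.cross(Z,X)
    Rd=np.stack([X,Y,Z],1)
    print('t',round(s['time'],2),'pos',s['tool_pos'].round(4),'w',round(s['width'],3),'F',s['wrist_force'].round(2))
    print('turn deg',np.degrees(Ro.from_matrix(R.T@Rd).as_rotvec()).round(2),'slide tool',(R.T@(np.array(T)-s['tool_pos'])).round(4))
E
python3 -c "
from h import *
togo((.4854,.1146,.18),14.2)"
```

```text
t 0.95 pos [ 0.3381 -0.2689  0.2334] w 0.42 F [1.42 0.08 1.03]
turn deg [-0.37  0.05 -1.01] slide tool [ 0.231  -0.3394  0.0555]
```

>>> arm_command:
  slide:
    - [0.028,-0.041,0.005]
    - [0.028,-0.041,0.005]
    - [0.028,-0.041,0.005]
    - [0.028,-0.041,0.005]
    - [0.028,-0.041,0.005]
    - [0.028,-0.041,0.005]
    - [0.028,-0.041,0.005]
    - [0.02,-0.03,0.005]
  angular:
    - [-0.3,0,-1]
    - [0,0,0]
    - [0,0,0]
    - [0,0,0]
    - [0,0,0]
    - [0,0,0]
    - [0,0,0]
    - [0,0,0]
  hand: [0.036,0.036,0.036,0.036,0.036,0.036,0.036,0.036]

```text
time: 1.75
tool_pos: [0.4686, 0.0959, 0.1951]
tcp_rot: [3.115, 0.389, 0.01]
wrist_force: [0.9, -1.2, 0.5]
width: 0.422
```

```bash
python3 -c "
from h import *
togo((.4854,.1146,.18),14.2)"
```

```text
t 1.75 pos [0.4686 0.0959 0.1951] w 0.422 F [ 0.85 -1.18  0.51]
turn deg [ 0.17 -0.37  0.03] slide tool [ 0.0208 -0.0141  0.0152]
```

>>> arm_command:
  slide:
    - [0.02,-0.014,0.015]
    - [0,0,0.01]
    - [0,0,0.01]
    - [0,0,0]
    - [0,0,0]
    - [0,0,0]
    - [0,0,0]
    - [0,0,0]
  angular:
    - [0.2,-0.4,0]
    - [0,0,0]
    - [0,0,0]
    - [0,0,0]
    - [0,0,0]
    - [0,0,0]
    - [0,0,0]
    - [0,0,0]
  hand: [0.036,0.036,0.036,0.036,0.036,0.036,0.036,0.036]

```text
time: 2.55
tool_pos: [0.4837, 0.1166, 0.1584]
tcp_rot: [-3.116, -0.394, 0.003]
wrist_force: [-0.0, 0.0, -0.0]
width: 0.422
```

Run:
```python
from h import *
togo((.4854,.1146,.15),14.2)
c=bot.get_calibration('wrist');im=bot.read_camera('wrist')[:,:,::-1].copy();cv2.imwrite('pics/w1.png',im)
np.save('w1c.npy',c,allow_pickle=True)
hsv=cv2.cvtColor(im,cv2.COLOR_BGR2HSV)
for name,lo,hi in(('green',(45,150,100),(85,255,255)),('orange',(3,200,100),(14,255,255)),('white',(0,0,170),(179,40,255))):
    m=cv2.inRange(hsv,lo,hi);k,l,st,ce=cv2.connectedComponentsWithStats(m)
    for i in range(1,k):
        if st[i,4]>80: print(name,ce[i].round(1),st[i], [onz(c,ce[i],z).round(4) for z in (.039,.105)])
```

```text
t 2.55 pos [0.4837 0.1166 0.1584] w 0.422 F [-0.01  0.05 -0.  ]
turn deg [-0.04  0.11  0.22] slide tool [0.0012 0.0024 0.0084]
green [214.4  18.6] [ 162    4  105   31 2978] [array([0.5997, 0.1806, 0.039 ]), array([0.5881, 0.169 , 0.105 ])]
orange [290.2 182.2] [276 175  31  29 221] [array([0.4959, 0.0947, 0.039 ]), array([0.5112, 0.1053, 0.105 ])]
white [301.8  76.9] [ 268    5   66  183 6467] [array([0.5762, 0.1085, 0.039 ]), array([0.5706, 0.1155, 0.105 ])]
white [249.4  60.2] [ 211   12   63   93 2807] [array([0.5779, 0.1491, 0.039 ]), array([0.5719, 0.1456, 0.105 ])]
white [448.8 162.6] [431 141  36  44 820] [array([ 0.5449, -0.0273,  0.039 ]), array([0.5475, 0.0149, 0.105 ])]
white [463.2 168.9] [453 151  21  37 133] [array([ 0.5434, -0.042 ,  0.039 ]), array([0.5464, 0.0041, 0.105 ])]
white [231.8 188.7] [ 206  171   51   35 1630] [array([0.4788, 0.1392, 0.039 ]), array([0.4985, 0.1383, 0.105 ])]
white [ 31.  250.5] [   0  194   61  108 4736] [array([0.3759, 0.305 , 0.039 ]), array([0.4222, 0.2611, 0.105 ])]
white [169.9 265.9] [ 153  240   36   55 1127] [array([0.3959, 0.1765, 0.039 ]), array([0.4371, 0.1659, 0.105 ])]
white [ 22.7 328.1] [   0  293   60   76 2860] [array([0.281 , 0.3149, 0.039 ]), array([0.352 , 0.2685, 0.105 ])]
white [152.  367.3] [144 349  15  35 337] [array([0.2735, 0.1765, 0.039 ]), array([0.3464, 0.1659, 0.105 ])]
```

View pics/w1.png

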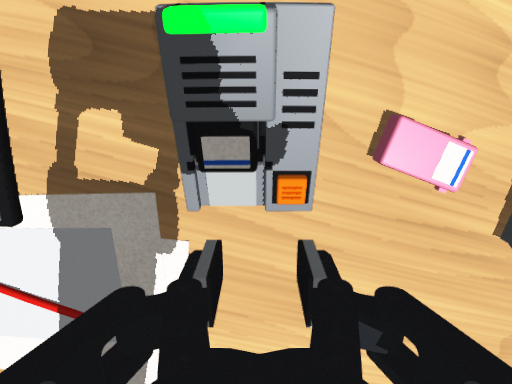

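The wrist view shows the green lamp at (214,18), the battery front at about (232,165), the key centre at about (291,189), and the fingertips at (213,241) and (306,241). I'll compute precisely.

Run:
```python
from h import *
c=np.load('w1c.npy',allow_pickle=True).item();im=cv2.imread('pics/w1.png')
cv2.imwrite('pics/w1c.png',cv2.resize(im[150:290,170:340],None,fx=4.5,fy=4.2,interpolation=cv2.INTER_NEAREST))
hsv=cv2.cvtColor(im,cv2.COLOR_BGR2HSV)
m=cv2.inRange(hsv,(3,150,60),(18,255,255));m[:165]=0;m[212:]=0;m[:,:268]=0;m[:,315:]=0
cv2.imwrite('pics/m.png',m)
m=cv2.morphologyEx(m,cv2.MORPH_CLOSE,np.ones((5,5)))
k,l,st,ce=cv2.connectedComponentsWithStats(m);i=1+st[1:,4].argmax();print(ce[i],st[i])
K=onz(c,ce[i],.039);print('key',K)
L=onz(c,(214.4,18.6),.1035);v=(L-K)[:2];d=np.linalg.norm(v);x=np.sqrt(d*d-.0025);print('L',L,'yaw',np.degrees(np.arctan2(v[1],v[0])-np.arctan2(.05,x)),'xL',x-.058)
for p in((208,242),(220,242),(299,242),(312,242)): 
    print(p,[(onz(c,p,z)).round(4) for z in(.140,.150)])
```

```text
[291.03571429 188.51897321] [276 174  32  30 896]
key [0.49100374 0.09263467 0.039     ]
L [0.58835616 0.16923992 0.1035    ] yaw 14.393928885230407 xL 0.055339572661734816
(208, 242) [array([0.4779, 0.1433, 0.14  ]), array([0.4829, 0.1428, 0.15  ])]
(220, 242) [array([0.4795, 0.1373, 0.14  ]), array([0.4844, 0.1372, 0.15  ])]
(299, 242) [array([0.4897, 0.0977, 0.14  ]), array([0.4939, 0.1002, 0.15  ])]
(312, 242) [array([0.4914, 0.0912, 0.14  ]), array([0.4955, 0.0941, 0.15  ])]
```

View pics/w1c.png

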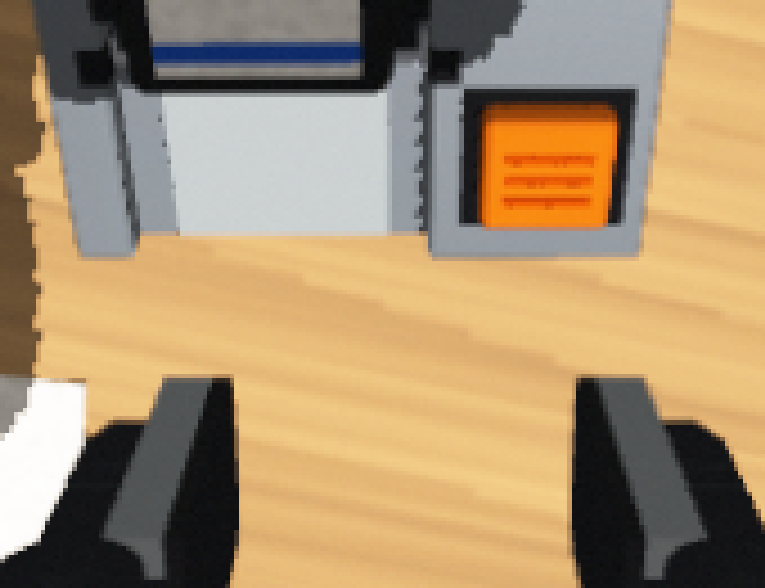

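```bash
python3 -c "
from h import *
togo((.4869,.1167,.062),14.3)"
```

```text
t 2.6 pos [0.4838 0.1167 0.1585] w 0.422 F [ 0.28  0.33 -0.15]
turn deg [-0.04  0.1   0.12] slide tool [0.0032 0.0008 0.0965]
```

>>> arm_command:
  slide:
    - [0.003,0.001,0]
    - [0,0,0.02]
    - [0,0,0.02]
    - [0,0,0.02]
    - [0,0,0.02]
    - [0,0,0.012]
    - [0,0,0]
    - [0,0,0]
  angular:
    - [0,0.1,0.1]
    - [0,0,0]
    - [0,0,0]
    - [0,0,0]
    - [0,0,0]
    - [0,0,0]
    - [0,0,0]
    - [0,0,0]
  hand: [0.042,0.042,0.042,0.042,0.042,0.042,0.042,0.042]

```text
time: 3.4
tool_pos: [0.4927, 0.1166, 0.0678]
tcp_rot: [-3.116, -0.389, -0.016]
wrist_force: [1.0, -0.4, 1.1]
width: 0.49
```

Run:
```python
from h import *
togo((.4869,.1167,.056),14.3)
for n in('wrist','scene'):
    im=bot.read_camera(n)[:,:,::-1]
    cv2.imwrite(f'pics/{n}2.png',cv2.resize(im[135:205,212:292],(800,600)) if n=='scene' else cv2.resize(im[100:300,120:380],(780,600)))
```

```text
t 3.4 pos [0.4927 0.1166 0.0678] w 0.49 F [ 1.   -0.43  1.07]
turn deg [ 0.01 -0.59 -0.05] slide tool [-0.0057 -0.0015  0.0117]
```

View pics/wrist2.png

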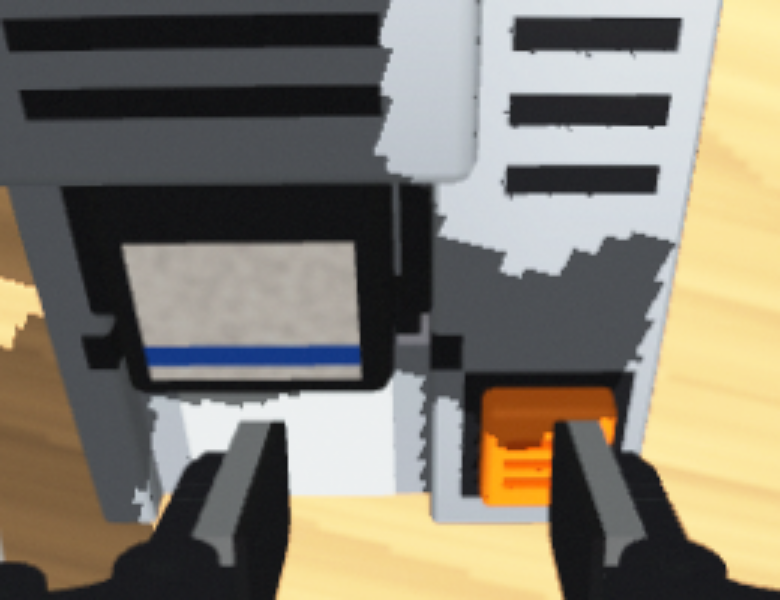

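View pics/scene2.png

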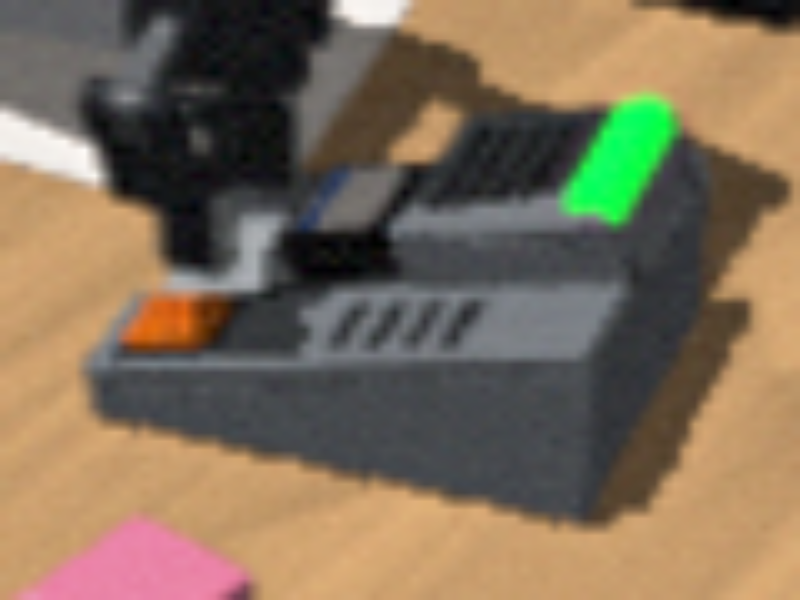

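The wrist view shows the key finger at (575,430) over the orange cap (550,450) and the other finger over the open bed ahead of the battery. The descent drifted 6 mm forward, so I'll correct that and then check again.

>>> arm_command:
  slide:
    - [-0.005,-0.0015,0]
    - [0,0,0.004]
    - [0,0,0]
    - [0,0,0]
    - [0,0,0]
    - [0,0,0]
    - [0,0,0]
    - [0,0,0]
  angular:
    - [0,-0.6,0]
    - [0,0,0]
    - [0,0,0]
    - [0,0,0]
    - [0,0,0]
    - [0,0,0]
    - [0,0,0]
    - [0,0,0]
  hand: [0.042,0.042,0.042,0.042,0.042,0.042,0.042,0.042]

```text
time: 4.3
tool_pos: [0.4897, 0.1175, 0.067]
tcp_rot: [-3.117, -0.39, -0.009]
wrist_force: [-0.2, -0.0, 0.2]
width: 0.493
```

Run:
```python
from h import *
togo((.4869,.1167,.056),14.3)
im=bot.read_camera('wrist')[:,:,::-1]
cv2.imwrite(f'pics/wrist3.png',cv2.resize(im[100:300,120:380],(780,600)))
```

```text
t 4.3 pos [0.4897 0.1175 0.067 ] w 0.493 F [-0.17 -0.02  0.22]
turn deg [ 0.03 -0.33 -0.05] slide tool [-0.003   0.0001  0.011 ]
```

View pics/wrist3.png

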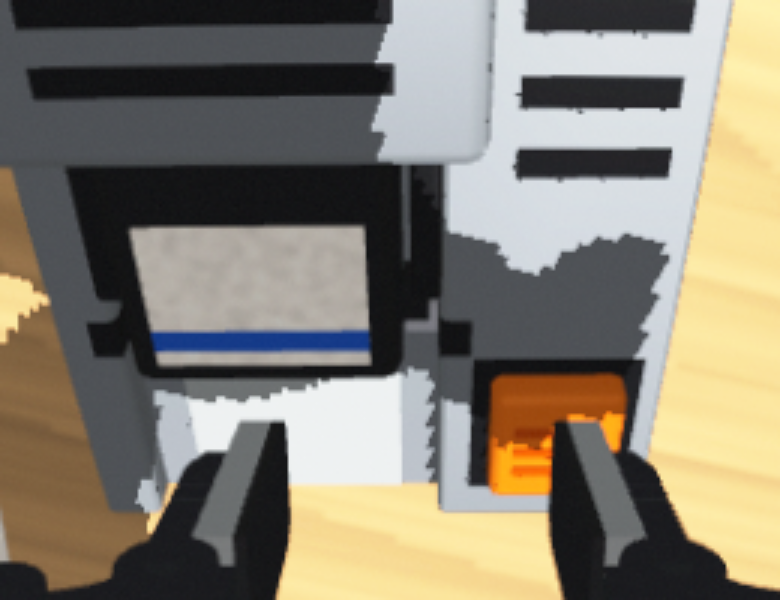

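>>> arm_command:
  slide:
    - [-0.004,0,0.004]
    - [-0.001,0,0.004]
    - [0,0,0.004]
    - [0,0,0.002]
    - [0,0,0]
    - [0,0,0]
    - [0,0,0]
    - [0,0,0]
  angular:
    - [0,-0.4,0]
    - [0,0,0]
    - [0,0,0]
    - [0,0,0]
    - [0,0,0]
    - [0,0,0]
    - [0,0,0]
    - [0,0,0]
  hand: [0.042,0.042,0.042,0.042,0.042,0.042,0.042,0.042]

```text
time: 5.15
tool_pos: [0.4839, 0.116, 0.0511]
tcp_rot: [3.116, 0.39, -0.005]
wrist_force: [0.4, 0.4, -0.2]
width: 0.492
```

Run:
```python
from h import *
togo((.4869,.1167,.045),14.3)
im=bot.read_camera('wrist')[:,:,::-1]
cv2.imwrite(f'pics/wrist4.png',cv2.resize(im[100:300,120:380],(780,600)))
```

```text
t 5.15 pos [0.4839 0.116  0.0511] w 0.492 F [ 0.35  0.44 -0.22]
turn deg [ 0.03  0.18 -0.05] slide tool [0.0031 0.0001 0.0061]
```

View pics/wrist4.png

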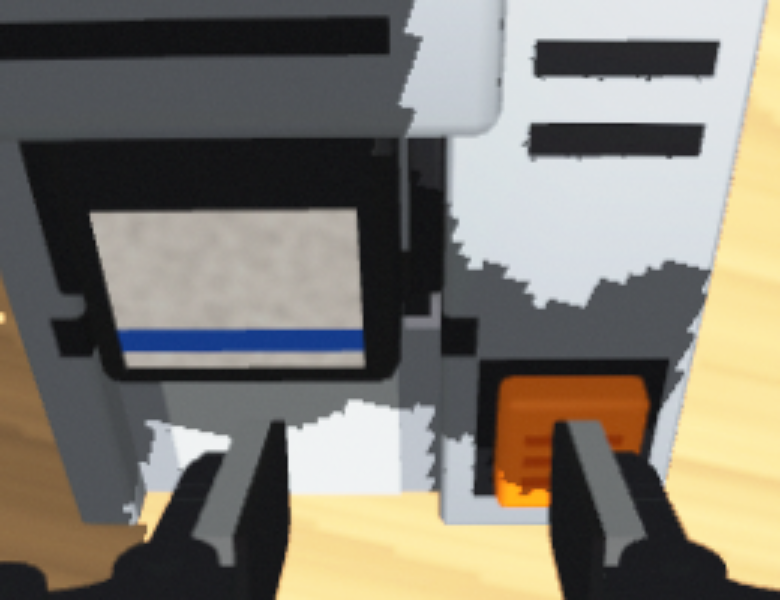

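>>> arm_command:
  slide:
    - [0.003,0,0.002]
    - [0.001,0,0.002]
    - [0,0,0.002]
    - [0,0,0]
    - [0,0,0]
    - [0,0,0]
    - [0,0,0]
    - [0,0,0]
  angular:
    - [0,0.2,0]
    - [0,0,0]
    - [0,0,0]
    - [0,0,0]
    - [0,0,0]
    - [0,0,0]
    - [0,0,0]
    - [0,0,0]
  hand: [0.042,0.042,0.042,0.042,0.042,0.042,0.042,0.042]

```text
time: 6.0
tool_pos: [0.4847, 0.1161, 0.0441]
tcp_rot: [3.115, 0.391, -0.011]
wrist_force: [-3.2, -0.9, 2.9]
width: 0.489
```

Run:
```python
from h import *
togo((.4869,.1167,.045),14.3)
im=bot.read_camera('wrist')[:,:,::-1]
cv2.imwrite(f'pics/wrist5.png',cv2.resize(im[100:300,120:380],(780,600)))
im=bot.read_camera('scene')[:,:,::-1]
cv2.imwrite(f'pics/scene5.png',cv2.resize(im[135:205,212:292],(800,600)))
```

```text
t 6.0 pos [0.4847 0.1161 0.0441] w 0.489 F [-3.23 -0.92  2.87]
turn deg [0.06 0.4  0.02] slide tool [ 0.0023 -0.     -0.0009]
```

View pics/wrist5.png

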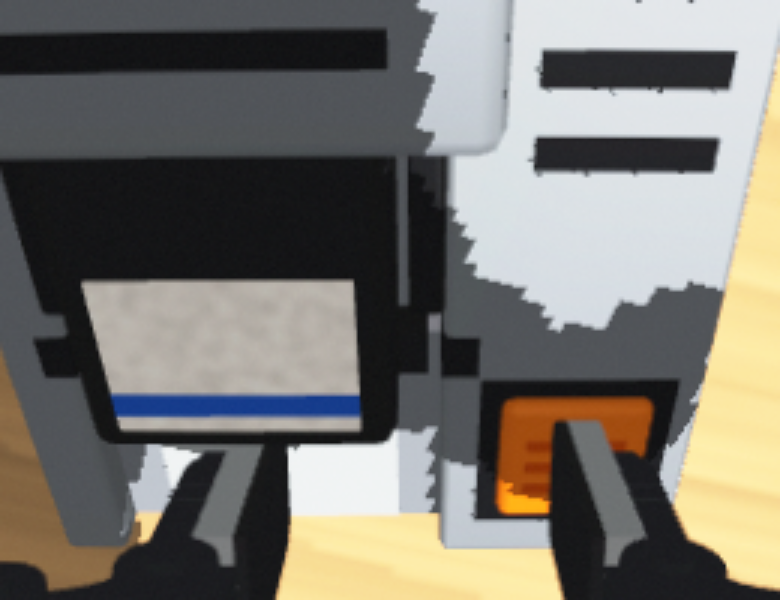

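View pics/scene5.png

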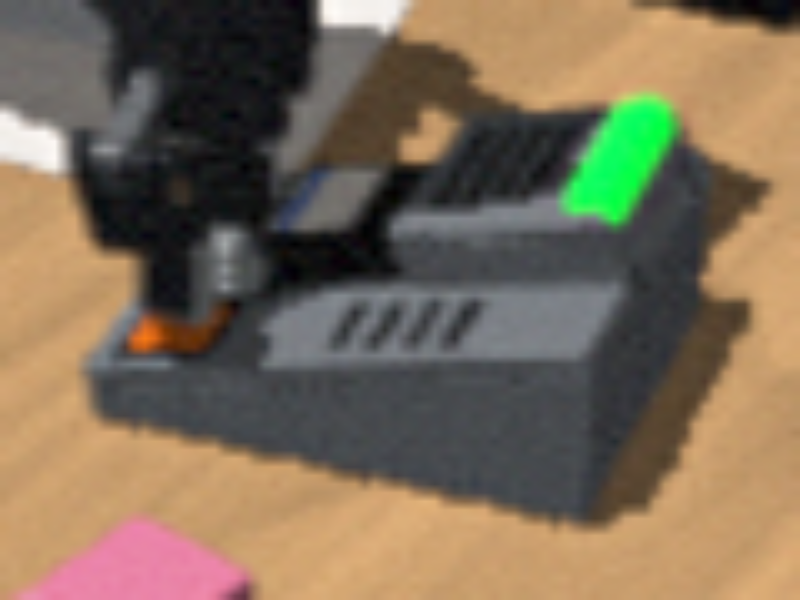

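Run:
```python
from h import *
c=bot.get_calibration('wrist')
y=np.radians(14.3);a=np.array([[np.cos(y),np.sin(y)],[-np.sin(y),np.cos(y)]])
O=np.array([.4912,.092])-a.T@[-.058,-.05]
for out in(.005,.01,.015,.02):
    # top front edge mid in dock frame
    x=-.034-.012*.342-.94*out; z=.043+.012*.94-.342*out
    p=onz(c,(245/3+120,441/3+100),z); print(out,'pred x',round(x,4),'z',round(z,4),'meas dock',(a@(p[:2]-O)).round(4))
s=bot.read_state();print(s['time'],s['tool_pos'],s['wrist_force'],s['joint_vel'].round(3))
```

```text
0.005 pred x -0.0428 z 0.0526 meas dock [-0.0469  0.0005]
0.01 pred x -0.0475 z 0.0509 meas dock [-0.0478  0.0008]
0.015 pred x -0.0522 z 0.0491 meas dock [-0.0486  0.0011]
0.02 pred x -0.0569 z 0.0474 meas dock [-0.0495  0.0015]
6.1 [0.48468644 0.11610531 0.04409965] [-4.17216568 -0.64314575  2.40931234] [ 0.    -0.001 -0.    -0.     0.001  0.   ]
```

The battery is about 10 mm out, resting against the finger with a 3–4 N push. The arm is still, so I'm handing the job in.

```bash
python3 -c "
from workcell import bot
print(bot.finish_job())
print(bot.read_state()['time'])"
```

```text
the job is handed in; nothing more can be done
None
the job is handed in; nothing more can be done
```

I pressed the green-lamp charger's orange key with one finger, and the other finger, already waiting over the bed, stopped the battery as it popped out. I handed the job in at about 6.1 s, with the key still held down and the battery still against the finger.

- **Position:** in the last wrist picture the battery is about 10 mm out (edge measured at −47.8 mm, predicted −47.5 mm) and nearly centred on the bed.
- **Force:** the wrist felt a steady 3–4 N back along the bed and 2.4–2.9 N upward, which fits the plunger and the pressed key.
- **Motion:** the joints were at rest, and I did not command any moves toward the amber charger or the other things.
- **Disagreements:** a 6 mm forward drift during the descent overcorrected to about 2 mm short of my aim along the bed. The finger stayed over the key cap throughout. Finding the key with different cameras gave positions about 2 mm apart.
- **Not checked:** I took no picture during the second after handing in.

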